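# Check a rubber heel lift's hardness with a dial gauge and hold the reading

### The job

Check the hardness of the rubber heel lift that has the chalk ring on it: lift the dial hardness gauge out of its rest by its sprung black handle and first prove it on the round rubber test disc set in the rest, pressing it there for a moment with the gauge upright, its foot flat on the disc and the handle pushed about halfway down its travel, so that the needle swings up and stands still. Then turn the dial to face back towards the robot, stand the gauge upright with its foot flat inside the chalk ring and push the handle about halfway down again, gently and without shoving anything about on the bench. Finish while holding it like that, still gripped and pressed steadily, so that the reading can be taken.

Things in the scene. Friction and masses are not known exactly. Their poses are not given: they have to be found in the camera images.
- gauge: dial hardness gauge, 138 mm tall, 0.31 kg, upright in its rest. Origin: centre of its foot's flat face, +z up, dial looks to own -x. Upwards: steel foot 18 mm across; from 12 to 28 mm a collar 28 mm across, which sits on the rest; round grey case 56 mm across, 26 mm thick along x, centred 54 mm up; steel column 84 to 94 mm; black handle 94 to 138 mm. Grip only the handle
- foot (a point): centre of the face of the gauge's pressing foot (the gauge's origin); a fine spring-loaded steel point (the indentor) stands 2.5 mm out of it
- dial (a point): centre of the gauge's dial, 14 mm in front (own -x) of its axis and 54 mm above the foot's face
- handle_grip (a point): middle of the gauge's handle, on its axis, 116 mm above the foot's face. The handle is a rounded black block, 36 mm wide (own y, ribbed sides), 26 mm deep (own x) and 44 mm high; it slides on the column but cannot turn on it
- handle (a joint): how far the handle is pressed down towards the case, 0 (up) to 0.010 m (stop), against a spring: 5 N to start, 11 N at the stop (the gauge's weight adds 3 N on the thing pressed). Halfway, 0.005 m, its lower edge meets a line scribed round the column. Let go, it returns to 0
- indentor (a joint): how far the indentor is pushed into the foot, 0 (out) to 0.0025 m (flush), spring of 0.6 N rising to 7.8 N; it turns the needle clockwise from the lower left end of the scale to the lower right end. Its point sinks a little into rubber, so that with the foot flat on the test disc or on a heel lift it reads 0.0017 to 0.0018 m
- rest: the gauge's rest: grey block 74 mm (own x) by 150 mm (own y) by 24 mm high, 1.5 kg, loose on the bench. Origin: centre of its underside, z up
- socket (a point): mouth of the rest's round socket, in its top face 36 mm to own +y of its middle, 20 mm across and 16 mm deep; the gauge's foot stands in it to 12 mm and the gauge lifts straight out
- test_disc (a point): centre of the top of the black rubber test disc of known hardness, in a bright steel ring on the rest, 42 mm across, 28 mm above the bench, 36 mm to own -y of the rest's middle
- heel_chalked: black rubber heel lift, D-shaped with the straight edge to own -x, 64 mm (own x) by 60 mm (own y) and 18 mm thick, lying flat and loose on the bench; the only one with a white chalk ring on its top. Origin: centre of its underside, z up
- mark (a point): centre of the chalk ring, 24 mm across, on the flat top of that heel lift between its nail holes and its straight edge, 17 mm to own -x of its middle, 18 mm above the bench
- heel_plain_a: black rubber heel lift, 64 x 60 x 16 mm, without a ring, lying loose on the bench; to be left alone. Origin: centre of its underside
- heel_plain_b: black rubber heel lift, 64 x 60 x 14 mm, without a ring, lying loose on the bench; to be left alone. Origin: centre of its underside
- glue_tin: cement tin, 74 mm across and 72 mm high, loose on the bench beyond the rest; to be left alone. Origin: centre of its underside
- bench_point (a point): fixed point of the bench top between the robot and the heel lifts, with the world's axes (x ahead of the robot, y to its left); there is nothing to see there. The dial faces the robot when the gauge's own +x points ahead like this x; turned a little so as to look at the robot's foot is as good
Things that resemble listed ones, but are neither listed nor needed, are in the scene too. Leave any blue look-alike of the heel_chalked alone.

How it is judged (in metres and radians):
On the way:
1. the gauge, held and upright, is pressed foot flat on the rubber test disc, the handle about halfway down and the needle risen (value of joint handle between 0.002 and 0.0085 m and angle between gauge's own z axis and vertical below 0.07 rad and value of joint indentor above 0.0008 m and horizontal distance between foot and test_disc below 0.0115 m and z of foot in the frame of test_disc below 0.0015 m and contact force between gauge and rest above 5 N and contact force between the fingers and gauge above 3 N), for 0.3 s.
At the end, for the whole second after the job is handed in: The gripped gauge stands still on the chalked lift, upright within 4 deg, foot flat and within 6 mm of the ring's centre, handle 2 to 8.5 mm down, 5 to 18 N, dial facing back to the robot within 0.6 rad; the gauge is off the rest, the hand off the lift, and the lift within 15 mm of where it lay (value of joint handle between 0.002 and 0.0085 m and angle between gauge's own z axis and vertical below 0.07 rad and horizontal distance between foot and mark below 0.006 m and z of foot in the frame of mark below 0.0015 m and value of joint indentor above 0.0008 m and contact force between gauge and heel_chalked between 5 and 18 N and contact force between the fingers and gauge above 3 N and contact force between gauge and rest below 0.1 N and contact force between each of the arm, the fingers and heel_chalked below 0.1 N and angle between the x axis of gauge and the x axis of bench_point, either way round below 0.6 rad and x of bench_point in the frame of gauge below 0 m and linear speed of gauge below 0.01 m/s and distance of heel_chalked from where it was at the start of the episode below 0.015 m); the arm keeps its last pose, push and grip.
It fails at once if the gauge is pressed hard on the heel lift (over 25 N) (contact force between gauge and heel_chalked above 25 N).
It fails at once if the rest is shoved (30 mm) (distance of rest from where it was at the start of the episode above 0.03 m).
It fails at once if a heel lift or the cement tin is shoved (20 mm) (distance of any of heel_chalked, heel_plain_a, heel_plain_b, glue_tin from where it was at the start of the episode above 0.02 m).
It also fails if it takes over 38 s, if anything falls off the work surface, if the arm or the gripper's body presses on something with over 40 N, if the wrist force passes 120 N, or if a joint passes its speed limit or range.

### The arm

A 6-joint arm with a two-finger parallel gripper is mounted at the origin on the work surface; the furniture and walls round the work are solid. World frame = base frame: x ahead of the robot, y to its left, z up, the work surface at z = 0. Lengths are in mm, angles in rad, forces in N, time in s.
With the tool pointing down it reaches from about 350 to 975 mm from the base axis. Payload 7.1 kg.
Tool frame: the origin (TCP) lies at the very end of the fingers, on their centre line; the grasp point (between the pads) lies 19 mm behind it; y points along the fingers, x is the direction in which the jaws open and shut, and the axes are right-handed (so a half turn about y gives the same grasp; the last joint's range is limited). The gripper opens to 88 mm and grips with 3 to 60 N. Pads are 20 mm wide; open, the fingers measure 115 mm over their backs; the gripper's body (75 mm by 178 mm) begins 61 mm behind the grasp point.
Start: joints at [-1.173, 0.423, 1.63, -0, 1.089, -0.019], TCP at [253.038, -571.469, 222.675] pointing down, gripper open.
Joint ranges: [-3, 3], [-0.9, 2.11], [0.09, 2.58], [-1.31, 4.45], [0.11, 2.69], [-2.54, 2.54]. Speed limits (rad/s): [2.39, 2.39, 3.01, 3.14, 3.14, 3.14].

### API

Orientations are given as a rotation vector (axis times angle).
In Python, from workcell import ctrl gives the robot as it stands. The module is installed in compiled form; this text tells all that it offers.
- The arm moves only by the tool jog_arm, never from a script. Its argument "steps" is a list of rows, each an object with "turn": the turn, a rotation vector about the world's x, y, z scaled (see below), a list of three; "dp": the shift along the world's x, y, z scaled (see below), a list of three; "claw": the opening, from 0 (shut) to 1 (fully open). In form: [{"turn": [wx, wy, wz], "dp": [x, y, z], "claw": claw}, ...]. A call has 1 to 12 rows; each row is the pose to reach, as a shift and turn from the pose measured when the call began, turning the shorter way round; what a row does not reach only later rows make up. The controller multiplies each number of a shift by 80 mm and each number of a turn by pi rad. A row lasts 1/12 s, in which the tool goes at most 41.7 mm and 7.16 degrees, less where a joint would pass 70% of its speed; a pose out of reach is approached as far as the arm can. A call with a number of a shift or a turn outside -1 to 1 is refused whole. A call with a gripper value outside its range is refused whole. The fingers move at their own pace and stop on an object; the grip force is fixed at half the most. Time passes only in rows, so rows that repeat a pose let the fingers close. It gives the time, the measured TCP pose, the force and the opening at its end, in the units of the state.
- ctrl.get_obs(): the state, without advancing time (a new reading comes with each control period).
- ctrl.get_image(name): name is "scene" or "top" or "wrist"; returns a dict with "img" (400x640x3 uint8, red, green, blue), "range_z" (400x640 float32, mm along the optical axis (not along the pixel's ray), 0 where there is no reading), "fovy" (degrees; the focal length in pixels is half the picture's height over the tangent of half this angle, whatever the lens; pixels are square), "cx", "cy" (the principal point, pixels), "camera_from_world" (4x4, takes a point from world to camera coordinates); the wrist camera has in their place "hand_eye" (4x4, takes a point from camera to tool coordinates, whose origin is the TCP and whose axes are the tool frame's). Camera axes: x right, y down, z forward; pixel columns grow to the right and rows downward; lengths in mm; the calibration is good to about 2 mm. A picture is of the moment at which its call begins: read the wrist's pose just before it.
- ctrl.close_job(): hands the job in, once; it reports no verdict.
The state is a dict: "t": time; "qpos": joint angles; "qvel": joint speeds; "joint_torque": joint torques, N m; "ee_pos": TCP position; "orientation": TCP orientation; "ft_force": force on the tool from outside, world axes, zero at the start; "moment": the same for the moment, N m; "width": finger opening in mm.
Only numpy, scipy, OpenCV 4.12 (cv2) and the standard library are available. Lean on these libraries where they do the work, as an engineer would, in place of code of your own. Each camera call takes 0.05 s, during which the arm holds its last target.

## Working session

There is one attempt and no reset: what is moved stays moved. The work goes in short steps, Python scripts to look and compute and a tool call to move; the robot and the scene stay as the last step left them, time stands still between calls to the robot, and variables do not carry over. Pictures are saved under pics/ and viewed, and the job is handed in when it is done.

Besides the shell and the picture viewer there is one more tool, called after "Request:" in YAML: its name, and indented under it one key for each argument. jog_arm: Moves the arm, as the interface text tells. Its arguments: {"type":"object","properties":{"steps":{"type":"array","items":{"type":"object","properties":{"turn":{"type":"array","items":{"type":"number"}},"dp":{"type":"array","items":{"type":"number"}},"claw":{"type":"number"}}}}},"required":["steps"]}

```bash
mkdir -p pics
cat > h.py <<'E'
import numpy as np, cv2
from workcell import ctrl
from scipy.spatial.transform import Rotation as R
def grab(n):
    o=ctrl.get_obs(); d=ctrl.get_image(n); 
    d['obs']=o; d['f']=200/np.tan(np.radians(d['fovy'])/2)
    if 'camera_from_world' in d: d['wfc']=np.linalg.inv(d['camera_from_world'])
    else:
        T=np.eye(4); T[:3,:3]=R.from_rotvec(o['orientation']).as_matrix(); T[:3,3]=o['ee_pos']; d['wfc']=T@d['hand_eye']
    return d
def ray(d,u,v):
    c=np.array([(u-d['cx'])/d['f'],(v-d['cy'])/d['f'],1]); return d['wfc'][:3,3],d['wfc'][:3,:3]@c
def onz(d,u,v,z):
    o,r=ray(d,u,v); return o+r*(z-o[2])/r[2]
def pt(d,u,v):
    o,r=ray(d,u,v); return o+r*d['range_z'][int(v),int(u)]
def cloud(d):
    v,u=np.mgrid[0:400,0:640]; z=d['range_z']
    c=np.stack([(u-d['cx'])/d['f']*z,(v-d['cy'])/d['f']*z,z],-1)
    return c@d['wfc'][:3,:3].T+d['wfc'][:3,3]
def save(n,im): cv2.imwrite('pics/'+n+'.png',cv2.cvtColor(im,cv2.COLOR_RGB2BGR))
def proj(d,p):
    q=np.linalg.inv(d['wfc'])@np.append(p,1); return d['cx']+d['f']*q[0]/q[2],d['cy']+d['f']*q[1]/q[2]
E
python3 - <<'E'
from h import *
import pickle
print(ctrl.get_obs())
for n in ['scene','top','wrist']:
    d=grab(n); save(n+'0',d['img']); pickle.dump(d,open(n+'0.pkl','wb')); print(n,d['f'],d['cx'],d['cy'],d['wfc'].round(2).tolist())
E
```

```text
{'t': 0.0, 'qpos': array([-1.17299653e+00,  4.23840761e-01,  1.63069606e+00, -1.03970180e-06,
        1.08859738e+00, -1.90164232e-02]), 'qvel': array([-0.00040765, -0.00132264,  0.00045993,  0.00110026,  0.00282391,
        0.00017427]), 'joint_torque': array([-1.66329417e-03, -5.44618070e+01, -2.73666072e+01,  6.42539305e-02,
        2.27439415e-02, -1.36719823e-04]), 'ee_pos': array([ 252.82801841, -570.96431658,  221.89937034]), 'orientation': array([-1.37714847,  0.89786264, -0.89576442]), 'ft_force': array([ 0.15679445, -0.31255723, -0.39157792]), 'moment': array([ 0.05212261, -0.01368591,  0.01805983]), 'width': 87.30765938741457}
scene 488.729067218138 316.7907931392998 206.89177743695979 [[-0.68, -0.29, 0.67, -228.89], [-0.73, 0.29, -0.62, 705.55], [-0.01, -0.91, -0.41, 563.4], [0.0, 0.0, 0.0, 1.0]]
top 436.41067238612 320.6598215096077 205.1795256891609 [[-0.01, -0.98, 0.2, 355.41], [-1.0, 0.02, 0.02, -30.75], [-0.02, -0.19, -0.98, 1059.72], [0.0, 0.0, 0.0, 1.0]]
wrist 299.09973451156213 322.29222460161645 195.89597242350771 [[0.4, -0.87, -0.28, 328.56], [-0.91, -0.39, -0.12, -537.78], [-0.0, 0.3, -0.95, 384.64], [0.0, 0.0, 0.0, 1.0]]
```

View pics/top0.png

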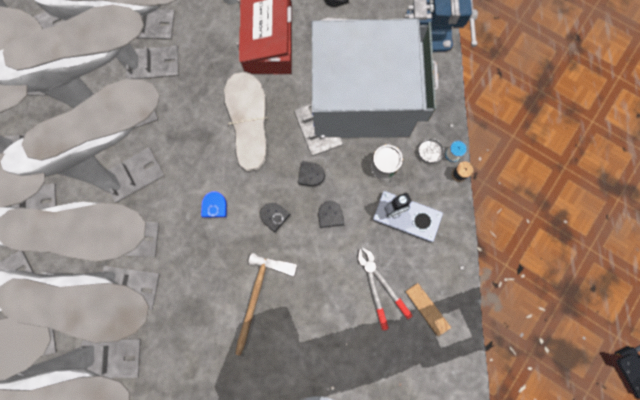

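View pics/scene0.png

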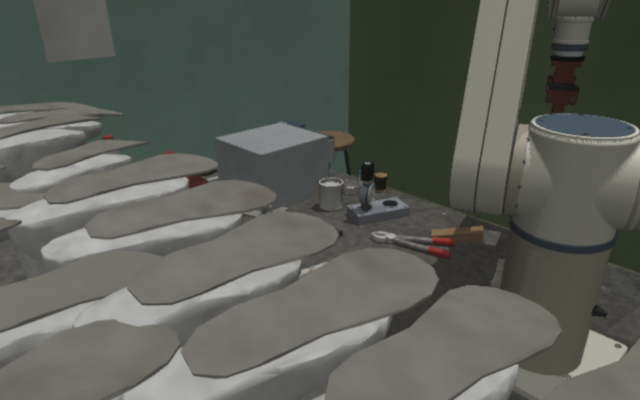

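View pics/wrist0.png

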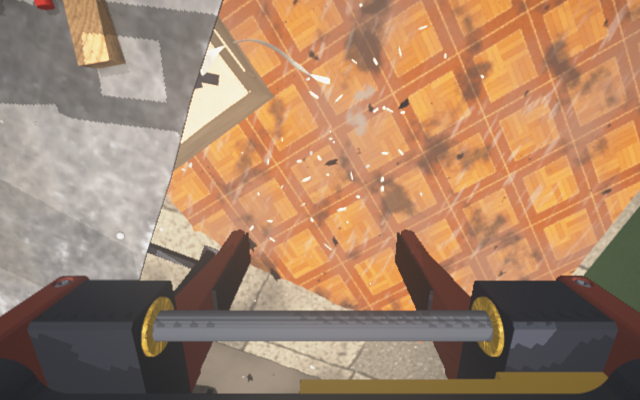

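The top view shows the rest at about (408,216), with the gauge at (400,203) and the test disc at (423,221). There are four ring or heel candidates: a blue lift with a ring at (213,206), which is the look-alike; a black lift with a ring at (275,216), which fits; and plain black lifts at (311,174) and (330,214). I'll check with an enlarged crop and measure.

Run:
```python
from h import *
import pickle
d=pickle.load(open('top0.pkl','rb'))
im=d['img']
a=cv2.resize(im[180:250,190:350],None,fx=5,fy=5,interpolation=cv2.INTER_CUBIC)
b=cv2.resize(im[140:250,360:480],None,fx=5,fy=5,interpolation=cv2.INTER_CUBIC)
save('cropA',a); save('cropB',b)
for n,u,v,z in [('mark',278,217,18),('gauge handle top',402,199,150),('disc',423,221,28),('tin',388,158,72),('pa',311,174,16),('pb',330,214,14)]:
    print(n,onz(d,u,v,z).round(1),pt(d,u,v).round(1))
C=cloud(d)
# rest top plane
m=(abs(C[...,2]-24)<5); m[:, :365]=0; m[:,450:]=0; m[:180]=0;m[245:]=0
P=C[m]; print(len(P),np.median(P[:,2])); r=cv2.minAreaRect(P[:,:2].astype(np.float32)); print(r)
```

```text
mark [535.1  90.2  18. ] [535.   90.1  18.5]
gauge handle top [ 547.1 -188.8  150. ] [ 547.2 -188.8  149.7]
disc [ 518.5 -257.3   28. ] [ 518.7 -257.6   26.3]
tin [ 662.6 -174.3   72. ] [ 667.6 -176.6   56. ]
pa [642.1   9.3  16. ] [642.    9.3  16.3]
pb [541.3 -36.1  14. ] [541.  -36.1  15.4]
1474 24.166446764336
((531.9408569335938, -222.0335693359375), (150.29283142089844, 74.78778839111328), 68.34161376953125)
```

View pics/cropA.png

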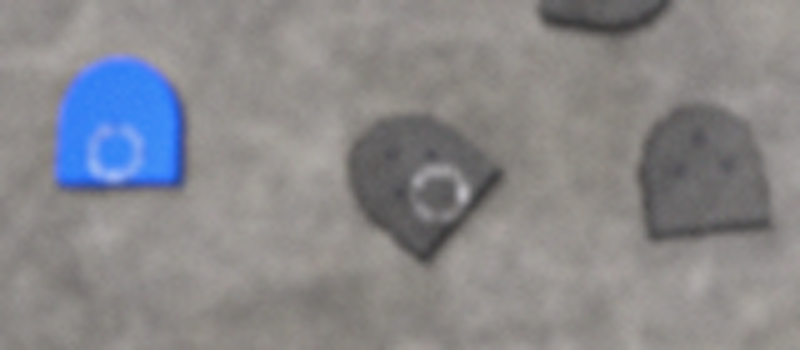

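View pics/cropB.png

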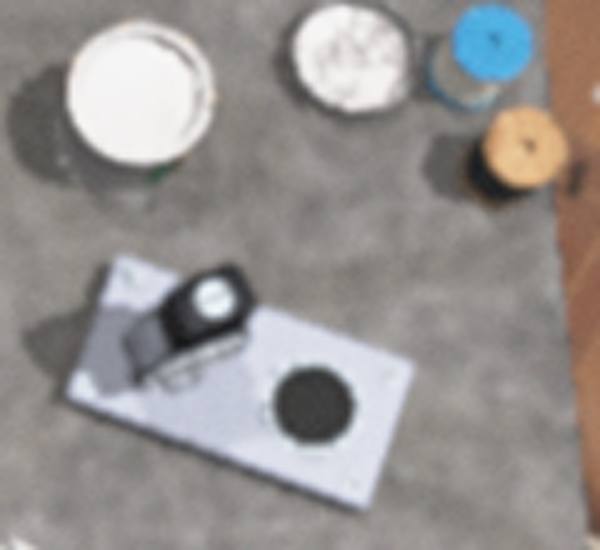

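Run:
```python
from h import *
import pickle
for n in ['top0','scene0']:
    d=pickle.load(open(n+'.pkl','rb'))
    C=cloud(d); near=(np.hypot(C[...,0]-546,C[...,1]+189)<45)
    for lo,hi in [(40,60),(60,80),(80,100),(110,140),(140,158)]:
        m=near&(C[...,2]>lo)&(C[...,2]<hi); P=C[m]
        if len(P)>5:
            print(n,lo,hi,len(P),P.mean(0).round(1),cv2.minAreaRect(P[:,:2].astype(np.float32)))
    if n=='scene0':
        save('cropS',cv2.resize(d['img'][150:240,310:430],None,fx=5,fy=5,interpolation=cv2.INTER_CUBIC))
d=pickle.load(open('top0.pkl','rb'))
C=cloud(d); im=d['img'].astype(int)
# ring
m=np.zeros((400,640),bool); m[207:227,268:290]=1
g=im.sum(2); sub=np.zeros_like(m); 
m2=m&(abs(C[...,2]-18)<5)&(g>np.percentile(g[m],70))
print(m2.sum(), C[m2].mean(0))
r=g[200:235,258:292]; print((r//3))
o=ctrl.get_obs(); print(R.from_rotvec(o['orientation']).as_matrix().round(3))
```

```text
top0 40 60 25 [ 533.1 -194.6   50.2] ((533.1776733398438, -195.3497772216797), (1.682082176208496, 47.354251861572266), 22.18564224243164)
top0 60 80 54 [ 535.6 -175.7   72.5] ((544.6607055664062, -188.0626983642578), (28.68203353881836, 54.471435546875), 21.466312408447266)
top0 80 100 97 [ 536.5 -180.2   87.6] ((544.6649780273438, -187.10916137695312), (29.67217254638672, 48.00516891479492), 21.530651092529297)
top0 110 140 50 [ 536.2 -181.6  126. ] ((536.0183715820312, -184.8441925048828), (37.941707611083984, 16.913116455078125), 73.09693908691406)
top0 140 158 204 [ 544.4 -187.8  148.6] ((545.2321166992188, -188.90496826171875), (26.11394691467285, 36.84235382080078), 19.31768035888672)
scene0 40 60 78 [ 535.5 -182.6   51. ] ((542.558837890625, -187.7613983154297), (27.268482208251953, 54.51333236694336), 19.771358489990234)
scene0 60 80 120 [ 534.  -177.    70.4] ((542.465087890625, -187.664794921875), (26.237333297729492, 57.122554779052734), 20.838808059692383)
scene0 80 100 114 [ 537.5 -180.2   89.2] ((541.8042602539062, -185.95181274414062), (27.01738166809082, 50.013553619384766), 20.610754013061523)
scene0 110 140 144 [ 537.4 -179.1  125.2] ((536.4677734375, -185.68812561035156), (40.99302673339844, 25.151165008544922), 70.87875366210938)
scene0 140 158 86 [ 539.9 -183.1  147.4] ((543.289794921875, -185.52816772460938), (27.314748764038086, 33.639095306396484), 27.535816192626953)
68 [534.08855578  90.67491583  18.08839058]
[[142 140 142 ... 140 139 137]
 [142 141 141 ... 136 136 135]
 [144 141 144 ... 134 132 132]
 ...
 [142 142 144 ... 151 145 140]
 [141 142 140 ... 149 145 139]
 [135 134 137 ... 148 144 143]]
[[ 0.405 -0.     0.914]
 [-0.914  0.001  0.405]
 [-0.001 -1.     0.   ]]
```

View pics/cropS.png

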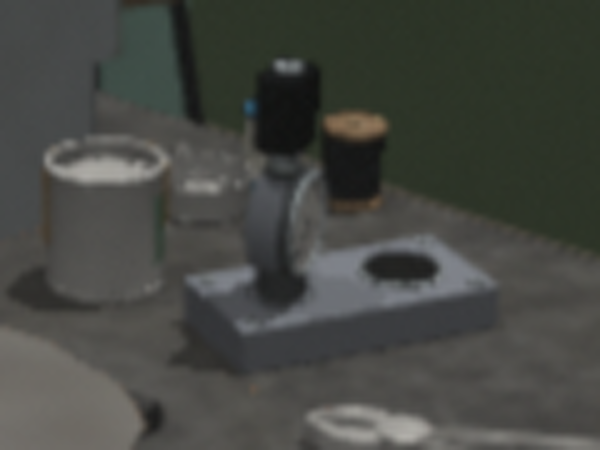

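Request:
jog_arm:
  steps:
    - {"dp": [0.36, 0.48, 0.05], "turn": [0, 0, 0], "claw": 1}
    - {"dp": [0.73, 0.95, 0.1], "turn": [0, 0, 0], "claw": 1}
    - {"dp": [0.73, 0.95, 0.1], "turn": [0, 0, 0], "claw": 1}

```text
t: 0.4
ee_pos: [312.9, -491.7, 229.9]
orientation: [-1.376, 0.898, -0.894]
ft_force: [-0.5, -0.4, 0.5]
width: 87.6
```

Request:
jog_arm:
  steps:
    - {"dp": [0.36, 0.48, 0], "turn": [0, 0, 0], "claw": 1}
    - {"dp": [0.73, 0.95, 0], "turn": [0, 0, 0], "claw": 1}
    - {"dp": [0.73, 0.95, 0], "turn": [0, 0, 0], "claw": 1}

```text
t: 0.65
ee_pos: [372.9, -412.5, 229.7]
orientation: [-1.375, 0.897, -0.892]
ft_force: [0.2, 0.5, 0.1]
width: 87.5
```

Request:
jog_arm:
  steps:
    - {"dp": [0.36, 0.48, 0], "turn": [0, 0, 0], "claw": 1}
    - {"dp": [0.73, 0.95, 0], "turn": [0, 0, -0.015], "claw": 1}
    - {"dp": [0.73, 0.95, 0], "turn": [0, 0, -0.015], "claw": 1}

```text
t: 0.9
ee_pos: [433.2, -333.4, 229.6]
orientation: [-1.358, 0.933, -0.928]
ft_force: [1.0, -0.9, 0.3]
width: 87.5
```

Request:
jog_arm:
  steps:
    - {"dp": [0.36, 0.48, 0], "turn": [0, 0, 0], "claw": 1}
    - {"dp": [0.73, 0.95, 0], "turn": [0, 0, 0], "claw": 1}
    - {"dp": [0.73, 0.95, 0], "turn": [0, 0, 0], "claw": 1}
    - {"dp": [0.73, 0.95, 0], "turn": [0, 0, 0], "claw": 1}

```text
t: 1.23
ee_pos: [493.5, -254.9, 229.6]
orientation: [-1.359, 0.929, -0.925]
ft_force: [0.0, -0.3, -0.5]
width: 87.9
```

Run:
```python
from h import *
import pickle
for n in ['wrist','top']:
    d=grab(n); save(n+'1',d['img']); pickle.dump(d,open(n+'1.pkl','wb'))
    C=cloud(d); near=(np.hypot(C[...,0]-546,C[...,1]+189)<45)
    for lo,hi in [(40,60),(60,80),(80,100),(110,140),(140,158)]:
        m=near&(C[...,2]>lo)&(C[...,2]<hi); P=C[m]
        if len(P)>5: print(n,lo,hi,len(P),P.mean(0).round(1),cv2.minAreaRect(P[:,:2].astype(np.float32)))
    for nm,p in [('gauge top',(545,-188.6,150)),('disc',(518.6,-255.5,28)),('mark',(535,90,18))]: print(n,nm,np.round(proj(d,p),1))
    m=(abs(C[...,2]-24)<2.5)&(np.hypot(C[...,0]-532,C[...,1]+222)<90); P=C[m]; print(len(P),cv2.minAreaRect(P[:,:2].astype(np.float32)))
print(R.from_rotvec(d['obs']['orientation']).as_matrix().round(3))
```

```text
wrist 60 80 138 [ 556.6 -212.9   75.3] ((558.2515869140625, -198.05731201171875), (53.387760162353516, 23.243091583251953), 76.16127014160156)
wrist 80 100 291 [ 552.9 -207.6   85.3] ((555.776123046875, -198.54010009765625), (46.7171745300293, 24.591297149658203), 65.2801513671875)
wrist 110 140 71 [ 554.3 -206.9  127.5] ((553.5706176757812, -206.53756713867188), (24.487709045410156, 4.324397563934326), 28.35068130493164)
wrist 140 158 1509 [ 547.1 -191.8  149.8] ((546.3746337890625, -191.31436157226562), (25.588531494140625, 36.31526565551758), 21.4063777923584)
wrist gauge top [268.3 115.4]
wrist disc [331.1 152.7]
wrist mark [49.5 24.2]
4779 ((532.9739990234375, -224.09811401367188), (149.84535217285156, 73.68314361572266), 67.97101593017578)
top 40 60 26 [ 532.8 -193.    49.2] ((531.9182739257812, -190.60296630859375), (6.697305202484131, 48.752071380615234), 13.673391342163086)
top 60 80 50 [ 535.4 -172.9   72.7] ((545.1203002929688, -187.03079223632812), (28.7647647857666, 53.54812240600586), 23.230100631713867)
top 80 100 97 [ 536.5 -180.3   87.7] ((544.5562744140625, -186.89071655273438), (29.627939224243164, 48.84127426147461), 21.805925369262695)
top 110 140 52 [ 536.3 -180.9  126.4] ((536.2491455078125, -184.79766845703125), (37.471065521240234, 17.69036102294922), 71.55486297607422)
top 140 158 204 [ 544.4 -188.   148.8] ((545.4944458007812, -188.801025390625), (25.91046905517578, 37.451072692871094), 18.81732749938965)
top gauge top [402. 200.]
top disc [422.3 221. ]
top mark [278.1 217. ]
579 ((534.5172729492188, -216.4638671875), (138.0671844482422, 74.93233489990234), 67.63068389892578)
[[ 0.367 -0.     0.93 ]
 [-0.93   0.006  0.367]
 [-0.005 -1.     0.002]]
```

View pics/wrist1.png

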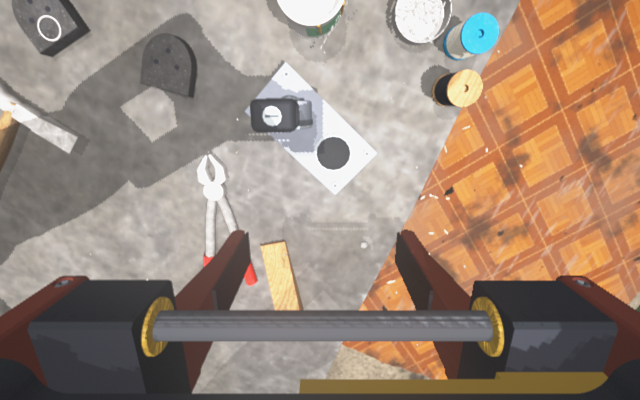

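Request:
jog_arm:
  steps:
    - {"dp": [0.33, 0.4, -0.1], "turn": [0, 0, 0], "claw": 1}
    - {"dp": [0.656, 0.811, -0.2], "turn": [0, 0, 0], "claw": 1}
    - {"dp": [0.656, 0.811, -0.3], "turn": [0, 0, 0], "claw": 1}
    - {"dp": [0.656, 0.811, -0.3], "turn": [0, 0, 0], "claw": 1}

```text
t: 1.67
ee_pos: [543.4, -192.0, 203.7]
orientation: [-1.36, 0.933, -0.923]
ft_force: [1.1, 0.4, 0.3]
width: 87.8
```

Run:
```python
from h import *
import pickle
for n in ['wrist']:
    d=grab(n); save(n+'2',d['img']); pickle.dump(d,open(n+'2.pkl','wb'))
    C=cloud(d); near=(np.hypot(C[...,0]-546,C[...,1]+189)<35)
    print(d['obs']['ee_pos'])
    for lo,hi in [(60,80),(80,100),(140,158)]:
        m=near&(C[...,2]>lo)&(C[...,2]<hi); P=C[m]
        if len(P)>5: print(n,lo,hi,len(P),P.mean(0).round(1),np.median(P[:,2]),cv2.minAreaRect(P[:,:2].astype(np.float32)))
    m=(abs(C[...,2]-24)<2.5)&(np.hypot(C[...,0]-532,C[...,1]+222)<90); P=C[m]; print(len(P),cv2.minAreaRect(P[:,:2].astype(np.float32)))
    for nm,p in [('gauge top',(546,-190,150)),('disc',(518.6,-255.5,28)),('mark',(535,90,18))]: print(n,nm,np.round(proj(d,p),1))
    print(np.round(proj(d,d['obs']['ee_pos']),1))
```

```text
[ 543.35750065 -192.00617866  203.68569799]
wrist 60 80 385 [ 554.3 -188.3   72.8] 73.63827256843086 ((547.1566772460938, -191.10850524902344), (29.000946044921875, 56.97084045410156), 20.80400276184082)
wrist 80 100 539 [ 554.5 -188.2   86.7] 85.86560890787263 ((546.8931274414062, -190.4468231201172), (28.361282348632812, 50.0222282409668), 21.493907928466797)
wrist 140 158 1476 [ 548.7 -190.   149.4] 150.00039190979052 ((547.355712890625, -190.60903930664062), (24.970468521118164, 37.0159797668457), 21.114091873168945)
4134 ((532.8800048828125, -224.40499877929688), (150.4456329345703, 74.32279205322266), 68.04020690917969)
wrist gauge top [321.5 209.4]
wrist disc [364.6 213. ]
wrist mark [82.6 88.7]
[322.2 245.2]
```

View pics/wrist2.png

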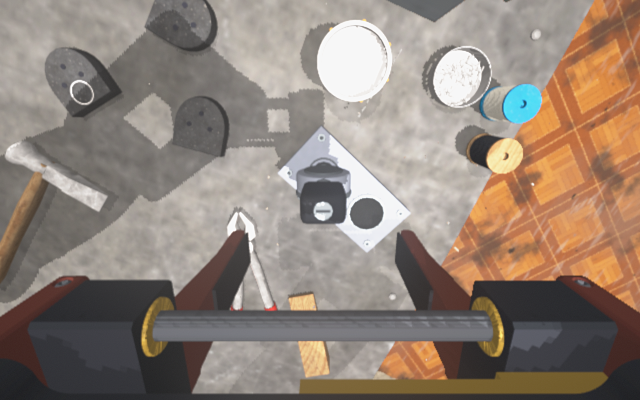

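The wrist view shows the handle top at (323,209), between the fingers. The disc is at (366,212) and the chalk ring at (82,92). I'll descend and grip.

Request:
jog_arm:
  steps:
    - {"dp": [0.04, 0.025, -0.3], "turn": [0, 0, 0], "claw": 1}
    - {"dp": [0.04, 0.025, -0.6], "turn": [0, 0, 0], "claw": 1}
    - {"dp": [0.04, 0.025, -0.9], "turn": [0, 0, 0], "claw": 1}
    - {"dp": [0.04, 0.025, -0.9], "turn": [0, 0, 0], "claw": 1}

```text
t: 2.05
ee_pos: [542.4, -191.8, 128.9]
orientation: [-1.361, 0.941, -0.92]
ft_force: [-1.5, 0.2, -1.0]
width: 87.6
```

Request:
jog_arm:
  steps:
    - {"dp": [0, 0, -0.15], "turn": [0, 0, 0], "claw": 1}
    - {"dp": [0, 0, -0.26], "turn": [0, 0, 0], "claw": 1}
    - {"dp": [0, 0, -0.26], "turn": [0, 0, 0], "claw": 1}

```text
t: 2.3
ee_pos: [541.3, -192.4, 107.1]
orientation: [-1.362, 0.943, -0.92]
ft_force: [0.1, -0.7, 0.3]
width: 87.7
```

Run:
```python
from h import *
o=ctrl.get_obs(); M=R.from_rotvec(o['orientation']).as_matrix(); print(o['ee_pos'],M.round(4))
# correction turn to make tool y = -z with yaw of tool z = 21.3deg
y=np.radians(21.3); z=np.array([np.cos(y),np.sin(y),0]); yy=np.array([0,0,-1.]); x=np.cross(yy,z)
T=np.stack([x,yy,z],1); print((R.from_matrix(T@M.T).as_rotvec()/np.pi).round(4))
```

```text
[ 541.30230387 -192.42528997  107.09361412] [[ 0.3627 -0.0113  0.9319]
 [-0.9318  0.0085  0.3628]
 [-0.012  -0.9999 -0.0075]]
[-0.0027 -0.0036  0.0002]
```

Request:
jog_arm:
  steps:
    - {"dp": [0.06, 0.03, 0.02], "turn": [-0.0027, -0.0036, 0], "claw": 1}
    - {"dp": [0.06, 0.03, 0.02], "turn": [-0.0027, -0.0036, 0], "claw": 1}
    - {"dp": [0.06, 0.03, 0.02], "turn": [-0.0027, -0.0036, 0], "claw": 1}

```text
t: 2.55
ee_pos: [546.9, -190.0, 109.7]
orientation: [-1.362, 0.93, -0.933]
ft_force: [-0.5, -0.1, -0.4]
width: 88.0
```

```bash
cat >> h.py <<'E'
def tilt(yaw=None):
    o=ctrl.get_obs(); M=R.from_rotvec(o['orientation']).as_matrix()
    cy=np.degrees(np.arctan2(M[1,2],M[0,2])); yaw=cy if yaw is None else yaw
    y=np.radians(yaw); z=np.array([np.cos(y),np.sin(y),0]); yy=np.array([0,0,-1.]); x=np.cross(yy,z)
    T=np.stack([x,yy,z],1)
    print('t',round(o['t'],2),'pos',o['ee_pos'].round(1),'F',o['ft_force'].round(1),'M',o['moment'].round(2),'w',round(o['width'],1),'yaw',cy.round(2),'down err (axis tool y)',M[:,1].round(4),'turn',(R.from_matrix(T@M.T).as_rotvec()/np.pi).round(4))
E
python3 - <<'E'
from h import *
tilt(21.3)
E
```

```text
t 2.55 pos [ 546.9 -190.   109.7] F [-0.5 -0.1 -0.4] M [ 0.05  0.01 -0.01] w 88.0 yaw 21.29 down err (axis tool y) [ 1.7e-03 -7.0e-04 -1.0e+00] turn [0.0002 0.0005 0.    ]
```

Aligned; I'll close the fingers.

Request:
jog_arm:
  steps:
    - {"dp": [0, 0, 0], "turn": [0, 0, 0], "claw": 0}
    - {"dp": [0, 0, 0], "turn": [0, 0, 0], "claw": 0}
    - {"dp": [0, 0, 0], "turn": [0, 0, 0], "claw": 0}
    - {"dp": [0, 0, 0], "turn": [0, 0, 0], "claw": 0}
    - {"dp": [0, 0, 0], "turn": [0, 0, 0], "claw": 0}
    - {"dp": [0, 0, 0], "turn": [0, 0, 0], "claw": 0}
    - {"dp": [0, 0, 0], "turn": [0, 0, 0], "claw": 0}
    - {"dp": [0, 0, 0], "turn": [0, 0, 0], "claw": 0}

```text
t: 3.22
ee_pos: [546.8, -190.0, 109.6]
orientation: [-1.362, 0.93, -0.933]
ft_force: [-0.0, 0.2, 1.2]
width: 38.0
```

Run:
```python
from h import *
tilt(21.3)
```

```text
t 3.22 pos [ 546.8 -190.   109.6] F [-0.   0.2  1.2] M [-0.04 -0.01 -0.  ] w 38.0 yaw 21.29 down err (axis tool y) [ 1.6e-03 -7.0e-04 -1.0e+00] turn [0.0002 0.0005 0.    ]
```

Request:
jog_arm:
  steps:
    - {"dp": [0, 0, 0], "turn": [0, 0, 0], "claw": 0}
    - {"dp": [0, 0, 0], "turn": [0, 0, 0], "claw": 0}
    - {"dp": [0, 0, 0.05], "turn": [0, 0, 0], "claw": 0}
    - {"dp": [0, 0, 0.12], "turn": [0, 0, 0], "claw": 0}
    - {"dp": [0, 0, 0.2], "turn": [0, 0, 0], "claw": 0}
    - {"dp": [0, 0, 0.3], "turn": [0, 0, 0], "claw": 0}
    - {"dp": [0, 0, 0.4], "turn": [0, 0, 0], "claw": 0}
    - {"dp": [0, 0, 0.5], "turn": [0, 0, 0], "claw": 0}
    - {"dp": [0, 0, 0.5], "turn": [0, 0, 0], "claw": 0}
    - {"dp": [0, 0, 0.5], "turn": [0, 0, 0], "claw": 0}

```text
t: 4.05
ee_pos: [547.3, -190.2, 150.5]
orientation: [-1.362, 0.928, -0.934]
ft_force: [-0.7, 1.0, -3.6]
width: 35.9
```

Run:
```python
from h import *
import pickle
tilt(21.3)
for n in ['wrist','top','scene']:
    d=grab(n); save(n+'3',d['img']); pickle.dump(d,open(n+'3.pkl','wb'))
    C=cloud(d); ee=d['obs']['ee_pos']
    near=np.hypot(C[...,0]-ee[0],C[...,1]-ee[1])<36
    for lo,hi in [(100,112),(112,130)]:
        m=near&(C[...,2]>lo)&(C[...,2]<hi); P=C[m]
        if len(P)>5: print(n,lo,hi,len(P),P.mean(0).round(1),cv2.minAreaRect(P[:,:2].astype(np.float32)))
    # disc: dark on rest
    g=d['img'].astype(int).sum(2)
    m=(abs(C[...,2]-27)<5)&(np.hypot(C[...,0]-518.6,C[...,1]+256)<30)&(g<240)
    nn,l,s,ce=cv2.connectedComponentsWithStats(m.astype(np.uint8))
    k=1+np.argmax(s[1:,4]); P=C[l==k]; print(n,'disc px',ce[k],s[k],'onz',onz(d,*ce[k],28).round(1),'circ',cv2.minEnclosingCircle(P[:,:2].astype(np.float32)))
    m=(abs(C[...,2]-24)<2.5)&(np.hypot(C[...,0]-532,C[...,1]+222)<90); P=C[m]; print(n,'rest',len(P),cv2.minAreaRect(P[:,:2].astype(np.float32)))
    m=(np.hypot(C[...,0]-535,C[...,1]-90)<25)&(g>300)&(abs(C[...,2]-18)<4)
    nn,l,s,ce=cv2.connectedComponentsWithStats(m.astype(np.uint8))
    if nn>1:
        k=1+np.argmax(s[1:,4]); P=C[l==k]; print(n,'mark',ce[k],s[k],onz(d,*ce[k],18).round(1),P.mean(0).round(1),cv2.minEnclosingCircle(P[:,:2].astype(np.float32)))
save('crop3',cv2.resize(d['img'][130:240,310:430],None,fx=5,fy=5,interpolation=cv2.INTER_CUBIC))
```

```text
t 4.05 pos [ 547.3 -190.2  150.5] F [-0.7  1.  -3.6] M [-0.01  0.02  0.02] w 35.9 yaw 21.29 down err (axis tool y) [ 0.0032 -0.0012 -1.    ] turn [0.0004 0.001  0.0001]
wrist 100 112 394 [ 559.3 -185.8  106.5] ((551.8447875976562, -188.763671875), (19.91899871826172, 56.02396774291992), 23.439538955688477)
wrist 112 130 1281 [ 556.2 -187.1  122.4] ((551.6375732421875, -188.92691040039062), (19.505056381225586, 54.5592041015625), 21.02457046508789)
wrist disc px [377.68306011 233.26411658] [361 218  30  34 549] onz [ 523.4 -261.8   28. ] circ ((520.0258178710938, -257.6192932128906), 19.449127197265625)
wrist rest 5110 ((532.9432373046875, -224.52450561523438), (150.60516357421875, 74.10337829589844), 68.04745483398438)
wrist mark [32.70044543 83.80066815] [ 14  64  38  48 898] [542.   94.5  18. ] [542.   94.   18.5] ((539.0416259765625, 92.42242431640625), 21.85686683654785)Traceback (most recent call last):
  File "<stdin>", line 15, in <module>
    return _wrapfunc(a, 'argmax', axis=axis, out=out, **kwds)
    return bound(*args, **kwds)
ValueError: attempt to get argmax of an empty sequence
```

View pics/wrist3.png

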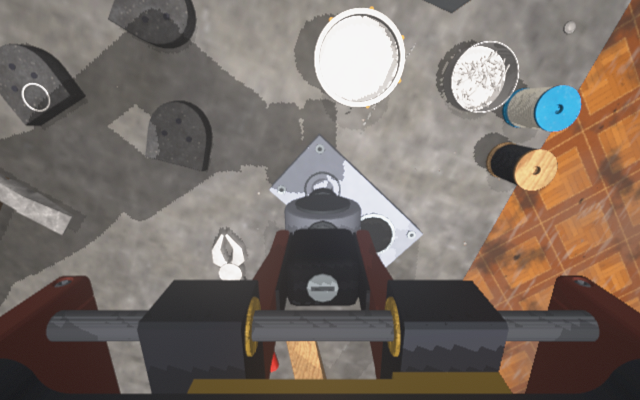

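Request:
jog_arm:
  steps:
    - {"dp": [-0.08, -0.2, 0], "turn": [0, 0, 0], "claw": 0}
    - {"dp": [-0.2, -0.48, 0], "turn": [0.0004, 0.001, 0], "claw": 0}
    - {"dp": [-0.3, -0.73, 0], "turn": [0.0004, 0.001, 0], "claw": 0}
    - {"dp": [-0.343, -0.833, 0], "turn": [0.0004, 0.001, 0], "claw": 0}
    - {"dp": [-0.343, -0.833, 0], "turn": [0.0004, 0.001, 0], "claw": 0}
    - {"dp": [-0.343, -0.833, 0], "turn": [0.0004, 0.001, 0], "claw": 0}

```text
t: 4.65
ee_pos: [518.9, -256.5, 149.2]
orientation: [-1.362, 0.934, -0.93]
ft_force: [0.9, 0.1, -3.1]
width: 35.8
```

```bash
cat > look.py <<'E'
from h import *
import pickle,sys
k=sys.argv[1]; p=np.array([float(a) for a in sys.argv[2:5]]) if len(sys.argv)>4 else None
tilt()
for n in ['wrist','top','scene']:
    d=grab(n); pickle.dump(d,open(n+k+'.pkl','wb'))
    q=proj(d,d['obs']['ee_pos']-[0,0,60]); h=(70 if n!='wrist' else 110)
    u,v=int(min(max(q[0],h),640-h)),int(min(max(q[1],h*.8),400-h*.8)); w=int(h*.8)
    c=d['img'][v-w:v+w,u-h:u+h]; save(n+'c'+k,cv2.resize(c,(600,480),interpolation=cv2.INTER_CUBIC)); print(n,u-h,v-w,600/(2*h))
E
python3 look.py 4; cd pics; python3 -c "
import cv2,numpy as np
a=[cv2.resize(cv2.imread(n+'c4.png'),(400,320)) for n in ['wrist','top','scene']]
cv2.imwrite('m4.png',np.vstack([np.hstack(a[:2]),np.hstack([a[2],a[2]*0])])[:600])"
```

```text
t 4.65 pos [ 518.9 -256.5  149.2] F [ 0.9  0.1 -3.1] M [ 0.01 -0.01  0.  ] w 35.8 yaw 21.22 down err (axis tool y) [-0.0022  0.0013 -1.    ] turn [-0.0004 -0.0007  0.    ]
wrist 212 122 2.727272727272727
top 358 160 4.285714285714286
scene 320 125 4.285714285714286
```

View pics/m4.png

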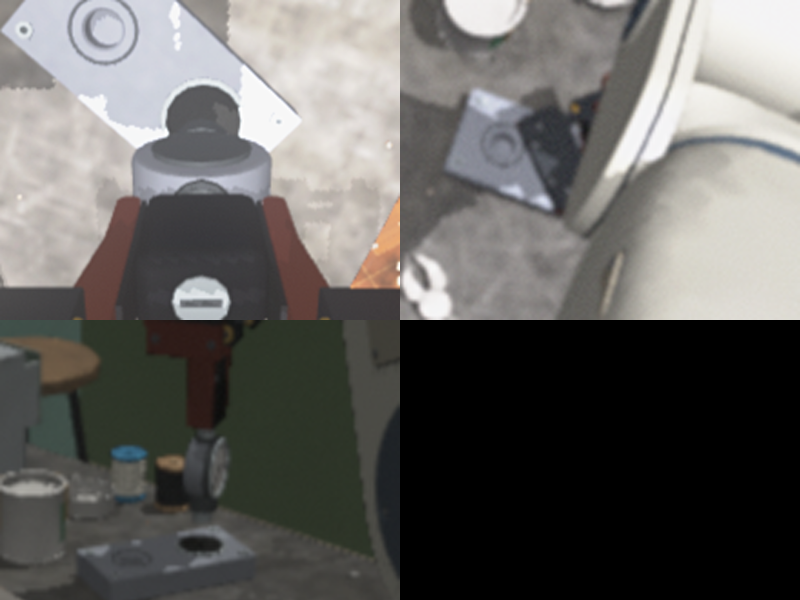

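Request:
jog_arm:
  steps:
    - {"dp": [0.012, 0, -0.08], "turn": [-0.0004, -0.0007, 0], "claw": 0}
    - {"dp": [0.012, 0, -0.16], "turn": [-0.0004, -0.0007, 0], "claw": 0}
    - {"dp": [0.012, 0, -0.24], "turn": [-0.0004, -0.0007, 0], "claw": 0}
    - {"dp": [0.012, 0, -0.26], "turn": [-0.0004, -0.0007, 0], "claw": 0}
    - {"dp": [0.012, 0, -0.26], "turn": [-0.0004, -0.0007, 0], "claw": 0}

```text
t: 5.22
ee_pos: [520.2, -255.3, 127.8]
orientation: [-1.363, 0.931, -0.93]
ft_force: [0.1, 0.4, -3.3]
width: 35.4
```

```bash
python3 -c "
from h import *
tilt(21.3)"
```

```text
t 5.22 pos [ 520.2 -255.3  127.8] F [ 0.1  0.4 -3.3] M [-0.04 -0.01 -0.07] w 35.4 yaw 21.35 down err (axis tool y) [-8.e-04  4.e-04 -1.e+00] turn [-0.0001 -0.0002 -0.0003]
```

Request:
jog_arm:
  steps:
    - {"dp": [0, -0.017, 0], "turn": [0, 0, 0], "claw": 0}
    - {"dp": [0, -0.017, -0.02], "turn": [0, 0, 0], "claw": 0}
    - {"dp": [0, -0.017, -0.035], "turn": [0, 0, 0], "claw": 0}
    - {"dp": [0, -0.017, -0.05], "turn": [0, 0, 0], "claw": 0}
    - {"dp": [0, -0.017, -0.06], "turn": [0, 0, 0], "claw": 0}
    - {"dp": [0, -0.017, -0.06], "turn": [0, 0, 0], "claw": 0}

```text
t: 5.72
ee_pos: [520.5, -256.7, 123.5]
orientation: [-1.363, 0.931, -0.93]
ft_force: [-1.1, 1.0, 5.0]
width: 36.0
```

```bash
python3 -c "
from h import *
tilt(21.3)"
```

```text
t 5.72 pos [ 520.5 -256.7  123.5] F [-1.1  1.   5. ] M [0.54 0.28 0.04] w 36.0 yaw 21.34 down err (axis tool y) [-1.e-04  3.e-04 -1.e+00] turn [-0.0001 -0.     -0.0002]
```

Request:
jog_arm:
  steps:
    - {"dp": [0, 0, -0.015], "turn": [0, 0, 0], "claw": 0}
    - {"dp": [0, 0, -0.03], "turn": [0, 0, 0], "claw": 0}
    - {"dp": [0, 0, -0.04], "turn": [0, 0, 0], "claw": 0}
    - {"dp": [0, 0, -0.045], "turn": [0, 0, 0], "claw": 0}
    - {"dp": [0, 0, -0.045], "turn": [0, 0, 0], "claw": 0}

```text
t: 6.13
ee_pos: [520.6, -256.7, 120.7]
orientation: [-1.362, 0.931, -0.931]
ft_force: [-2.3, 1.5, 7.8]
width: 36.0
```

```bash
python3 look.py 5; cd pics; python3 -c "
import cv2,numpy as np
a=[cv2.resize(cv2.imread(n+'c5.png'),(400,320)) for n in ['wrist','scene']]
cv2.imwrite('m5.png',np.hstack(a[:2]))"
```

```text
t 6.13 pos [ 520.6 -256.7  120.7] F [-2.3  1.5  7.8] M [0.67 0.47 0.  ] w 36.0 yaw 21.33 down err (axis tool y) [ 3.e-04  2.e-04 -1.e+00] turn [-0.0001  0.0001 -0.    ]
wrist 212 122 2.727272727272727
top 355 161 4.285714285714286
scene 319 134 4.285714285714286
```

View pics/m5.png

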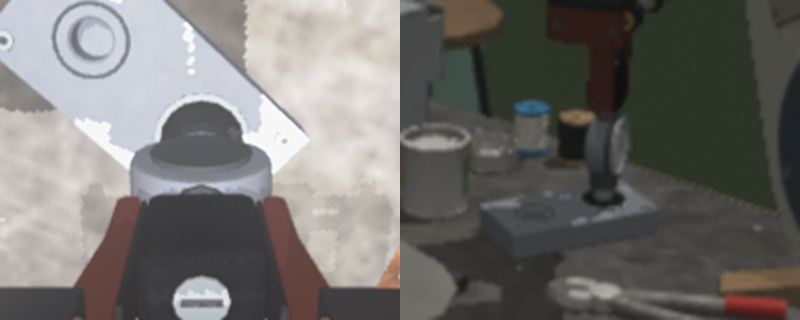

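Request:
jog_arm:
  steps:
    - {"dp": [0, 0, -0.002], "turn": [0, 0, 0], "claw": 0}
    - {"dp": [0, 0, -0.002], "turn": [0, 0, 0], "claw": 0}
    - {"dp": [0, 0, -0.002], "turn": [0, 0, 0], "claw": 0}
    - {"dp": [0, 0, -0.002], "turn": [0, 0, 0], "claw": 0}
    - {"dp": [0, 0, -0.002], "turn": [0, 0, 0], "claw": 0}
    - {"dp": [0, 0, -0.002], "turn": [0, 0, 0], "claw": 0}
    - {"dp": [0, 0, -0.002], "turn": [0, 0, 0], "claw": 0}
    - {"dp": [0, 0, -0.002], "turn": [0, 0, 0], "claw": 0}

```text
t: 6.95
ee_pos: [520.6, -256.7, 121.3]
orientation: [-1.362, 0.931, -0.931]
ft_force: [-2.1, 2.3, 6.9]
width: 36.0
```

Run:
```python
from h import *
tilt()
d=grab('scene'); q=proj(d,[520,-257,75]); u,v=map(int,q); print(q)
save('s6',cv2.resize(d['img'][v-45:v+45,u-55:u+55],None,fx=7,fy=6.5,interpolation=cv2.INTER_CUBIC))
d=grab('wrist'); C=cloud(d); ee=d['obs']['ee_pos']; near=np.hypot(C[...,0]-ee[0],C[...,1]-ee[1])<36
for lo,hi in [(78,90),(90,104)]:
    m=near&(C[...,2]>lo)&(C[...,2]<hi); P=C[m]
    print(lo,hi,len(P),P.mean(0).round(1),P[:,2].max(),cv2.minAreaRect(P[:,:2].astype(np.float32)))
```

```text
t 6.95 pos [ 520.6 -256.7  121.3] F [-2.1  2.3  6.9] M [0.6  0.52 0.04] w 36.0 yaw 21.32 down err (axis tool y) [ 6.e-04  2.e-04 -1.e+00] turn [-0.0001  0.0002 -0.    ]
(np.float64(390.32715055444476), np.float64(185.9674521105351))
78 90 455 [ 532.1 -252.7   84.4] 89.99747943501285 ((525.781005859375, -254.63653564453125), (17.81171989440918, 55.44813537597656), 23.1722412109375)
90 104 1058 [ 529.8 -253.2   97.9] 103.99165244206318 ((526.2803955078125, -254.5455322265625), (15.979472160339355, 53.104698181152344), 20.661956787109375)
```

View pics/s6.png

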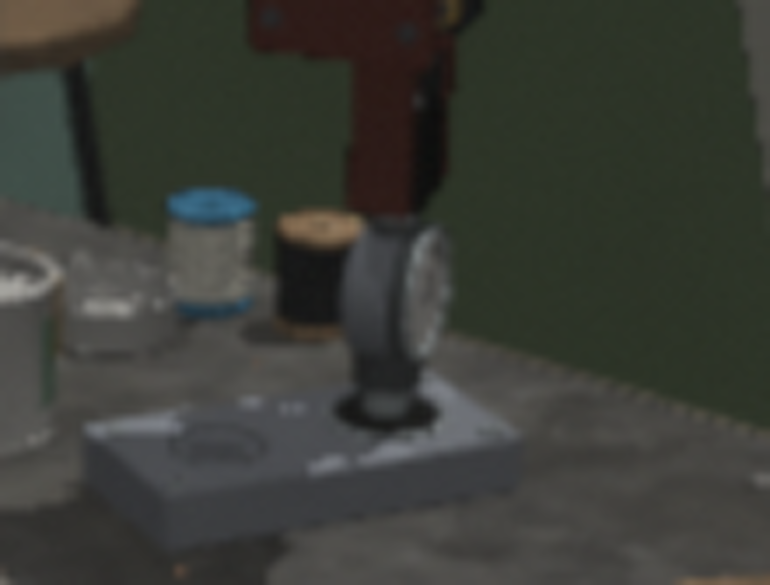

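Run:
```python
from h import *
import pickle
d=pickle.load(open('top0.pkl','rb')); g=cv2.cvtColor(d['img'],cv2.COLOR_RGB2GRAY).astype(float)
# disc: dark weighted centroid
s=g[207:236,409:438]; w=np.clip(130-s,0,None); vv,uu=np.mgrid[207:236,409:438]; w[np.hypot(uu-423,vv-221)>13]=0
u,v=(w*uu).sum()/w.sum(),(w*vv).sum()/w.sum(); print('disc',u,v,onz(d,u,v,28))
for z0 in [(278,217.5)]:
    s=g[205:230,265:292]; vv,uu=np.mgrid[205:230,265:292]
    c=np.array(z0)
    for it in range(5):
        r=np.hypot(uu-c[0],vv-c[1]); w=np.clip(s-np.median(s[r<8]),0,None)*(r<7.2)*(r>2.5)
        # direction-balanced: fit circle
        A=np.c_[2*uu.ravel(),2*vv.ravel(),np.ones(uu.size)]; b=(uu**2+vv**2).ravel(); W=(w.ravel()**2)
        x=np.linalg.lstsq(A*np.sqrt(W)[:,None],b*np.sqrt(W),rcond=None)[0]; c=x[:2]
    print('mark',c,np.sqrt(x[2]+c@c),onz(d,*c,18))
for n in ['wrist1','wrist2','wrist3']:
    d=pickle.load(open(n+'.pkl','rb')); g=cv2.cvtColor(d['img'],cv2.COLOR_RGB2GRAY)
    C=cloud(d); m=(np.hypot(C[...,0]-537,C[...,1]-92)<26)&(g>150)&(abs(C[...,2]-18)<4)
    # restrict to white pixels: bench excluded by z
    nn,l,st,ce=cv2.connectedComponentsWithStats(m.astype(np.uint8),connectivity=8)
    k=1+np.argmax(st[1:,4]); print(n,st[k],ce[k]); ys,xs=np.where(l==k)
    P=np.array([onz(d,a,b,18) for a,b in zip(xs,ys)])[:,:2]
    x=np.linalg.lstsq(np.c_[2*P,np.ones(len(P))],(P**2).sum(1),rcond=None)[0]; print(x[:2],np.sqrt(x[2]+x[:2]@x[:2]))
```

```text
disc 422.23130314072534 220.63690786048932 [ 519.37439385 -255.48949898   28.        ]
mark [277.40254165 218.06666848] 4.81027308085333 [532.45838306  91.58925226  18.        ]
wrist1 [ 37  15  25  27 219] [48.83561644 27.52511416]
[530.91382971  90.32986531] 12.08553597240789
wrist2 [ 70  80  24  25 154] [80.38311688 90.68831169]
[530.84161253  90.64714283] 12.039295538788537
wrist3 [ 22  83  28  29 163] [34.12883436 95.31288344]
[531.03419497  90.87135436] 12.013581108164304
```

Request:
jog_arm:
  steps:
    - {"dp": [0, 0, 0.05], "turn": [0, 0, 0], "claw": 0}
    - {"dp": [0, 0, 0.15], "turn": [0, 0, 0], "claw": 0}
    - {"dp": [0, 0, 0.3], "turn": [0, 0, 0], "claw": 0}
    - {"dp": [0, 0, 0.5], "turn": [0, 0, 0], "claw": 0}
    - {"dp": [0, 0, 0.65], "turn": [0, 0, 0], "claw": 0}
    - {"dp": [0, 0, 0.65], "turn": [0, 0, 0], "claw": 0}
    - {"dp": [0, 0, 0.65], "turn": [0, 0, 0], "claw": 0}

```text
t: 7.63
ee_pos: [521.1, -257.1, 174.2]
orientation: [-1.362, 0.929, -0.933]
ft_force: [-0.7, -0.9, -3.5]
width: 35.8
```

Request:
jog_arm:
  steps:
    - {"dp": [0.03, 0.3, 0], "turn": [0, 0, -0.01], "claw": 0}
    - {"dp": [0.03, 0.65, 0], "turn": [0, 0, -0.02], "claw": 0}
    - {"dp": [0.03, 0.95, 0], "turn": [0, 0, -0.03], "claw": 0}
    - {"dp": [0.03, 0.95, 0], "turn": [0, 0, -0.03], "claw": 0}

```text
t: 7.97
ee_pos: [522.1, -177.5, 173.0]
orientation: [-1.328, 1.003, -1.001]
ft_force: [-1.3, 0.5, -2.8]
width: 35.9
```

Request:
jog_arm:
  steps:
    - {"dp": [0.03, 0.3, 0], "turn": [0, 0, -0.01], "claw": 0}
    - {"dp": [0.03, 0.65, 0], "turn": [0, 0, -0.02], "claw": 0}
    - {"dp": [0.03, 0.95, 0], "turn": [0, 0, -0.03], "claw": 0}
    - {"dp": [0.03, 0.95, 0], "turn": [0, 0, -0.03], "claw": 0}

```text
t: 8.3
ee_pos: [523.6, -98.6, 172.1]
orientation: [-1.291, 1.075, -1.068]
ft_force: [-0.4, -0.7, -2.4]
width: 36.0
```

Request:
jog_arm:
  steps:
    - {"dp": [0.03, 0.3, 0], "turn": [0, 0, 0], "claw": 0}
    - {"dp": [0.03, 0.65, 0], "turn": [0, 0, 0], "claw": 0}
    - {"dp": [0.03, 0.95, 0], "turn": [0, 0, 0], "claw": 0}
    - {"dp": [0.03, 0.95, 0], "turn": [0, 0, 0], "claw": 0}

```text
t: 8.63
ee_pos: [525.6, -20.2, 171.5]
orientation: [-1.292, 1.074, -1.065]
ft_force: [-0.5, -0.1, -3.4]
width: 35.8
```

Request:
jog_arm:
  steps:
    - {"dp": [0, 0.3, 0], "turn": [0, 0, 0], "claw": 0}
    - {"dp": [0, 0.6, 0], "turn": [0, 0, 0], "claw": 0}
    - {"dp": [0, 0.8, 0], "turn": [0, 0, 0], "claw": 0}
    - {"dp": [0, 0.8, 0], "turn": [0, 0, 0], "claw": 0}
    - {"dp": [0, 0.8, 0], "turn": [0, 0, 0], "claw": 0}

```text
t: 9.05
ee_pos: [525.7, 43.3, 171.1]
orientation: [-1.294, 1.072, -1.064]
ft_force: [-0.6, -0.5, -3.0]
width: 35.9
```

```bash
python3 look.py 7
python3 - <<'E'
from h import *
import pickle
d=pickle.load(open('wrist7.pkl','rb')); save('wrist7',d['img'])
E
```

```text
t 9.05 pos [525.7  43.3 171.1] F [-0.6 -0.5 -3. ] M [ 0.03  0.05 -0.01] w 35.9 yaw 10.9 down err (axis tool y) [-0.0042  0.0027 -1.    ] turn [-0.0009 -0.0013  0.    ]
wrist 212 122 2.727272727272727
top 224 157 4.285714285714286
scene 234 149 4.285714285714286
```

View pics/wrist7.png

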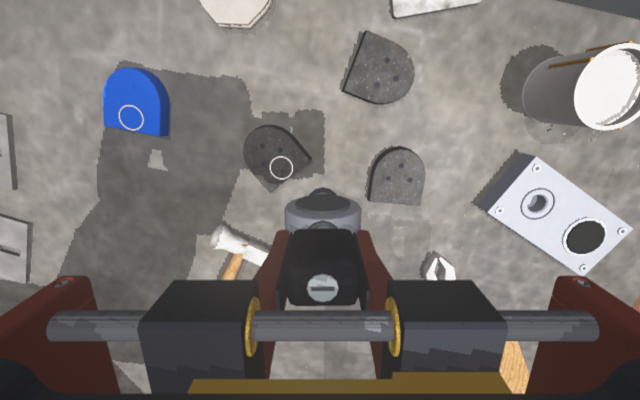

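```bash
cat > ring.py <<'E'
from h import *
import pickle,sys
def fitc(P):
    x=np.linalg.lstsq(np.c_[2*P,np.ones(len(P))],(P**2).sum(1),rcond=None)[0]; return x[:2],np.sqrt(x[2]+x[:2]@x[:2])
def ring(d,c=(531,91)):
    g=cv2.cvtColor(d['img'],cv2.COLOR_RGB2GRAY); C=cloud(d)
    m=(np.hypot(C[...,0]-c[0],C[...,1]-c[1])<24)&(g>150)&(abs(C[...,2]-18)<4)
    nn,l,st,ce=cv2.connectedComponentsWithStats(m.astype(np.uint8),connectivity=8)
    k=1+np.argmax(st[1:,4]); ys,xs=np.where(l==k)
    P=np.array([onz(d,a,b,18) for a,b in zip(xs,ys)])[:,:2]
    print('ring',ce[k].round(1),len(P),fitc(P))
E
python3 - <<'E'
from ring import *
d=pickle.load(open('wrist7.pkl','rb')); ring(d)
g=cv2.cvtColor(d['img'],cv2.COLOR_RGB2GRAY); C=cloud(d)
m=(abs(C[...,2]-24)<3)&(np.hypot(C[...,0]-532,C[...,1]+222)<95); P=C[m]; r=cv2.minAreaRect(P[:,:2].astype(np.float32)); print('rest',len(P),r,np.median(P[:,2]))
# disc
m=(g<70)&(np.hypot(C[...,0]-519,C[...,1]+257)<26)
nn,l,st,ce=cv2.connectedComponentsWithStats(m.astype(np.uint8)); k=1+np.argmax(st[1:,4]); print('disc',ce[k],st[k],onz(d,*ce[k],28))
# pixel of bench heights
for u,v in [(281,167),(270,200),(350,120)]: print(C[v,u].round(1))
E
```

```text
ring [281.2 167.4] 103 (array([530.99332779,  89.98057555]), np.float64(12.054714669392755))
rest 7242 ((533.0899658203125, -224.51025390625), (153.1736602783203, 74.31549835205078), 68.02923583984375) 24.563894827692025
disc [585.11013767 236.82102628] [567 222  37  31 799] [ 519.67717189 -256.79881078   28.        ]
[531.6  90.   18. ]
[4.858e+02 9.870e+01 3.000e-01]
[5.927e+02 2.610e+01 4.000e-01]
```

Request:
jog_arm:
  steps:
    - {"dp": [0.03, 0.2, 0], "turn": [-0.0009, -0.0013, 0], "claw": 0}
    - {"dp": [0.06, 0.4, 0], "turn": [-0.0009, -0.0013, 0], "claw": 0}
    - {"dp": [0.074, 0.585, -0.1], "turn": [-0.0009, -0.0013, 0], "claw": 0}
    - {"dp": [0.074, 0.585, -0.25], "turn": [-0.0009, -0.0013, 0], "claw": 0}
    - {"dp": [0.074, 0.585, -0.35], "turn": [-0.0009, -0.0013, 0], "claw": 0}
    - {"dp": [0.074, 0.585, -0.35], "turn": [-0.0009, -0.0013, 0], "claw": 0}
    - {"dp": [0.074, 0.585, -0.35], "turn": [-0.0009, -0.0013, 0], "claw": 0}

```text
t: 9.78
ee_pos: [531.2, 88.4, 142.8]
orientation: [-1.293, 1.072, -1.07]
ft_force: [-0.2, 1.0, -1.9]
width: 35.8
```

```bash
python3 look.py 8; cd pics; python3 -c "
import cv2,numpy as np
a=[cv2.resize(cv2.imread(n+'c8.png'),(400,320)) for n in ['wrist','scene','top']]
cv2.imwrite('m8.png',np.vstack([np.hstack(a[:2]),np.hstack([a[2],a[2]*0])])[:600])"
```

```text
t 9.78 pos [531.2  88.4 142.8] F [-0.2  1.  -1.9] M [0.07 0.08 0.01] w 35.8 yaw 10.7 down err (axis tool y) [-1.5e-03 -3.0e-04 -1.0e+00] turn [ 0.0001 -0.0005  0.    ]
wrist 212 122 2.727272727272727
top 205 157 4.285714285714286
scene 217 166 4.285714285714286
```

View pics/m8.png

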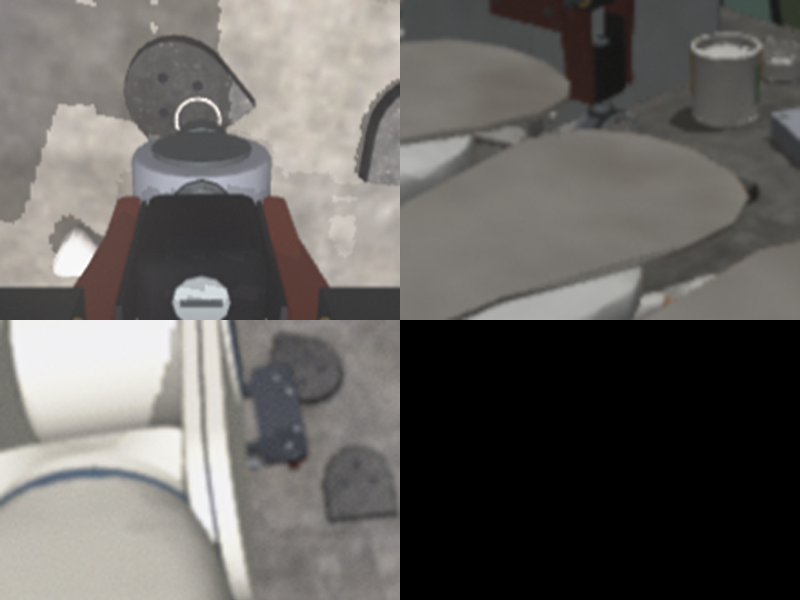

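Run:
```python
from ring import *
d=pickle.load(open('wrist8.pkl','rb')); ring(d)
print(proj(d,d['obs']['ee_pos']), proj(d,d['obs']['ee_pos']-[0,0,97.6]))
# disc-view check: same analysis of where disc arc projected while hovering above disc (wrist4)
d=pickle.load(open('wrist4.pkl','rb')); print(d['obs']['ee_pos'])
g=cv2.cvtColor(d['img'],cv2.COLOR_RGB2GRAY); C=cloud(d)
# outer boundary of black disc in wrist4: dark px with z 24-31
m=(g<80)&(abs(C[...,2]-28)<4)&(np.hypot(C[...,0]-519,C[...,1]+257)<26)
ys,xs=np.where(m); P=np.array([onz(d,a,b,28) for a,b in zip(xs,ys)])[:,:2]
from collections import defaultdict
top={}
for x,y in zip(xs,ys): top[x]=min(y,top.get(x,999))
B=np.array([onz(d,x,y,28)[:2] for x,y in top.items()]); print(len(B),fitc(B))
```

```text
ring [319.6 181.5] 94 (array([530.9419199 ,  90.10149781]), np.float64(12.0238674160417))
(np.float64(321.95937015092), np.float64(245.24371792960255)) (np.float64(322.065021744416), np.float64(195.9743018985954))
[ 518.9438064  -256.47888716  149.15019372]Traceback (most recent call last):
  File "<stdin>", line 9, in <module>
IndexError: too many indices for array: array is 1-dimensional, but 2 were indexed
```

Request:
jog_arm:
  steps:
    - {"dp": [0.002, 0.022, -0.08], "turn": [0.0001, -0.0005, 0], "claw": 0}
    - {"dp": [0.002, 0.022, -0.16], "turn": [0.0001, -0.0005, 0], "claw": 0}
    - {"dp": [0.002, 0.022, -0.24], "turn": [0.0001, -0.0005, 0], "claw": 0}
    - {"dp": [0.002, 0.022, -0.28], "turn": [0.0001, -0.0005, 0], "claw": 0}
    - {"dp": [0.002, 0.022, -0.28], "turn": [0.0001, -0.0005, 0], "claw": 0}

```text
t: 10.35
ee_pos: [531.3, 90.5, 120.2]
orientation: [-1.292, 1.07, -1.07]
ft_force: [-0.5, -0.6, -3.8]
width: 35.9
```

```bash
python3 -c "
from h import *
tilt()"
```

```text
t 10.35 pos [531.3  90.5 120.2] F [-0.5 -0.6 -3.8] M [ 0.    0.01 -0.02] w 35.9 yaw 10.71 down err (axis tool y) [ 3.e-04  2.e-04 -1.e+00] turn [-0.0001  0.0001 -0.    ]
```

Request:
jog_arm:
  steps:
    - {"dp": [0, -0.003, -0.015], "turn": [0, 0, 0], "claw": 0}
    - {"dp": [0, -0.003, -0.03], "turn": [0, 0, 0], "claw": 0}
    - {"dp": [0, -0.003, -0.045], "turn": [0, 0, 0], "claw": 0}
    - {"dp": [0, -0.003, -0.06], "turn": [0, 0, 0], "claw": 0}
    - {"dp": [0, -0.003, -0.075], "turn": [0, 0, 0], "claw": 0}
    - {"dp": [0, -0.003, -0.085], "turn": [0, 0, 0], "claw": 0}
    - {"dp": [0, -0.003, -0.085], "turn": [0, 0, 0], "claw": 0}
    - {"dp": [0, -0.003, -0.085], "turn": [0, 0, 0], "claw": 0}

```text
t: 11.02
ee_pos: [531.7, 90.3, 114.0]
orientation: [-1.291, 1.07, -1.071]
ft_force: [-0.8, 0.2, 5.8]
width: 36.0
```

```bash
python3 -c "
from h import *
tilt()"
```

```text
t 11.02 pos [531.7  90.3 114. ] F [-0.8  0.2  5.8] M [-0.08  0.44 -0.03] w 36.0 yaw 10.71 down err (axis tool y) [ 1.1e-03  3.0e-04 -1.0e+00] turn [-0.0001  0.0004 -0.    ]
```

Request:
jog_arm:
  steps:
    - {"dp": [0, 0, -0.015], "turn": [0, 0, 0], "claw": 0}
    - {"dp": [0, 0, -0.03], "turn": [0, 0, 0], "claw": 0}
    - {"dp": [0, 0, -0.045], "turn": [0, 0, 0], "claw": 0}
    - {"dp": [0, 0, -0.05], "turn": [0, 0, 0], "claw": 0}
    - {"dp": [0, 0, -0.05], "turn": [0, 0, 0], "claw": 0}
    - {"dp": [0, 0, -0.05], "turn": [0, 0, 0], "claw": 0}

```text
t: 11.52
ee_pos: [531.8, 90.3, 110.6]
orientation: [-1.291, 1.069, -1.071]
ft_force: [-2.8, 0.0, 7.8]
width: 36.2
```

```bash
python3 look.py 9
python3 - <<'E'
from h import *
import pickle
from ring import *
d=pickle.load(open('wrist9.pkl','rb')); C=cloud(d); ee=d['obs']['ee_pos']
near=np.hypot(C[...,0]-ee[0],C[...,1]-ee[1])<50
try: ring(d)
except Exception as e: print(e)
save('wrist9',cv2.resize(d['img'][80:330,200:440],None,fx=2.4,fy=2.4,interpolation=cv2.INTER_CUBIC))
E
```

```text
t 11.52 pos [531.8  90.3 110.6] F [-2.8  0.   7.8] M [-0.11  0.67 -0.03] w 36.2 yaw 10.71 down err (axis tool y) [ 1.5e-03  3.0e-04 -1.0e+00] turn [-0.0001  0.0005 -0.    ]
wrist 212 122 2.727272727272727
top 206 160 4.285714285714286
scene 217 179 4.285714285714286
ring [321.6 188.7] 84 (array([531.29965879,  90.14076512]), np.float64(11.854852067983702))
```

View pics/wrist9.png

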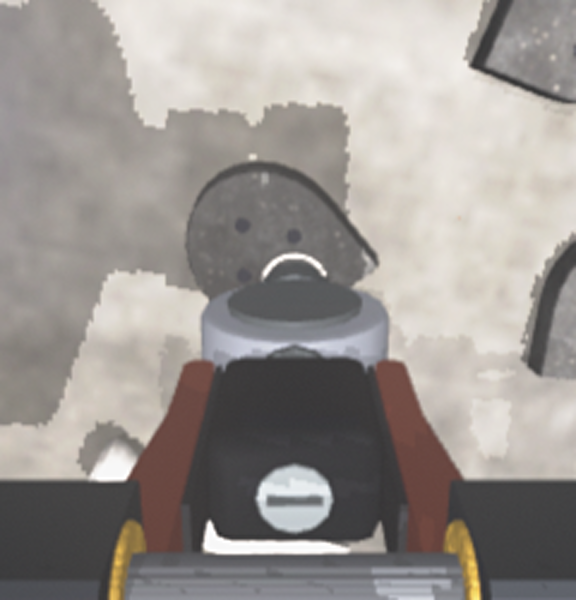

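View pics/scenec9.png

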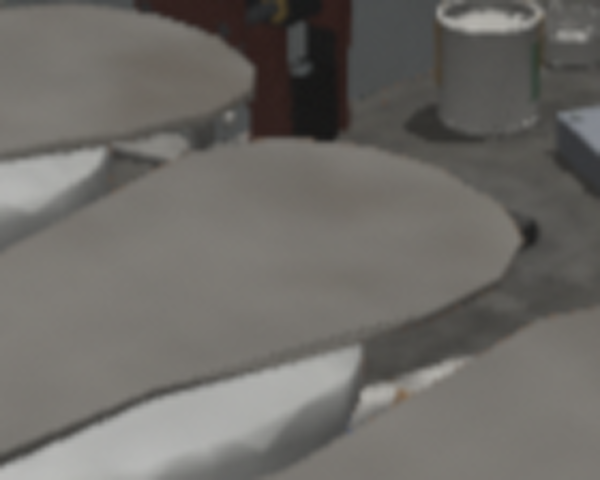

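Run:
```python
from ring import *
a=pickle.load(open('wrist3.pkl','rb')); b=pickle.load(open('wrist8.pkl','rb')); c=pickle.load(open('wrist9.pkl','rb')); e=pickle.load(open('wrist5.pkl','rb'))
g=[cv2.cvtColor(x['img'],cv2.COLOR_RGB2GRAY).astype(np.float32) for x in (a,b,c,e)]
sl=(slice(195,230),slice(290,356))
for i,j in [(0,1),(1,2),(3,2)]: print(cv2.phaseCorrelate(g[i][sl],g[j][sl]))
# case cloud in tool frame
for n,x in zip('3 8 9 5'.split(),(a,b,c,e)):
    C=cloud(x); M=R.from_rotvec(x['obs']['orientation']).as_matrix(); T=(C-x['obs']['ee_pos'])@M
    m=(abs(T[...,0])<28)&(T[...,1]>8)&(T[...,1]<42)&(abs(T[...,2])<30); P=T[m]; print(n,len(P),P.mean(0).round(2),P.min(0).round(1),P.max(0).round(1))
d=c; 
for z,r in [(18,12),(18,9),(30,14),(30,9),(46,14)]:
    th=np.linspace(0,6.28,60); q=np.array([proj(d,[531.8+r*np.cos(t),90.2+r*np.sin(t),z]) for t in th]); print(z,r,'cols',q[:,0].min().round(1),q[:,0].max().round(1),'rowmin',q[:,1].min().round(1))
s=c['img'][170:215,285:360]; save('z9',cv2.resize(s,None,fx=10,fy=10,interpolation=cv2.INTER_NEAREST))
```

```text
((-0.06106237826368499, 0.3087166140181914), 0.6805982476583233)
((-0.9647243840475426, 1.161808070687016), 0.26256769821967607)
((0.2997817524408717, 0.23782398117976555), 0.516875229867888)
3 1974 [ 0.2  25.71  9.21] [-27.4  10.1  -6.4] [27.6 42.  14.2]
8 1979 [ 0.4  25.69  9.26] [-27.3  10.   -6.1] [27.9 41.9 14.5]
9 1980 [ 0.38 23.21 10.15] [-27.2   8.   -3.8] [27.9 42.  14.1]
5 2000 [ 0.11 23.23 10.22] [-27.9   8.   -4.6] [28.  42.  14.1]
18 12 cols 308.8 335.6 rowmin 185.1
18 9 cols 312.2 332.2 rowmin 188.4
30 14 cols 305.9 338.5 rowmin 186.6
30 9 cols 311.7 332.7 rowmin 192.3
46 14 cols 304.9 339.5 rowmin 192.1
```

View pics/z9.png

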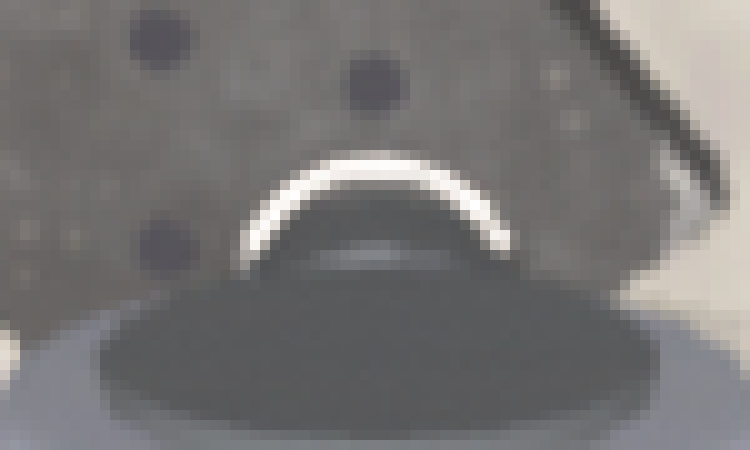

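Run:
```python
from h import *
tilt(); ctrl.get_image('wrist'); tilt(); print(ctrl.get_obs()['qvel'].round(4))
print(ctrl.close_job())
```

```text
t 11.67 pos [531.8  90.3 110.6] F [-2.5  0.3  7.3] M [-0.06  0.74  0.02] w 35.9 yaw 10.72 down err (axis tool y) [ 1.5e-03  3.0e-04 -1.0e+00] turn [-0.0001  0.0005 -0.    ]
t 11.72 pos [531.8  90.3 110.6] F [-1.6  0.2  6.6] M [-0.1   0.69  0.01] w 35.9 yaw 10.71 down err (axis tool y) [ 1.5e-03  3.0e-04 -1.0e+00] turn [-0.0001  0.0005 -0.    ]
[-0.0006 -0.0002 -0.0009  0.0009 -0.0005  0.0007]
the job is handed in; nothing more can be done
None
```

I lifted the gauge out of its rest by the handle and proved it on the test disc. It was pressed there for about 0.9 s with 7–8 N at the wrist and the handle roughly 4–5 mm down. I then turned the dial towards the robot's foot (gauge yaw about 10.7°) and stood the gauge in the chalk ring. I handed the job in at 11.7 s with it still gripped and pressed.

**Last checks:**
- **Press:** the tool was pointing straight down to within about 2 mrad and standing still. The wrist force was about 7 N, so roughly 10 N on the lift once the gauge's weight is added. From tool height and force, the handle was about 4–5 mm down.
- **Position:** the ring fitted at (531.3, 90.1) mm with the tool at (531.8, 90.3) mm.
- **Lift:** the ring stayed within about 0.5 mm of where the wrist camera had put it before contact.

**Disagreements:**
- The collar's edge in the wrist picture suggested the foot was 1–2 mm nearer the robot than the tool axis, still within the 6 mm allowed.
- The top and wrist cameras differed by about 2 mm; I aimed mainly by the wrist camera.
- A small sideways force of about 2 N remained.

I could not read the needle or the scribed line directly. No verdict was reported.

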